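# Strip the inlet of a bench fume filter unit

### The job

The inlet of the bench fume filter unit is to be stripped for cleaning. Swing the louvred cover up by its free lower edge until it leans back by itself against the hood, lift its lip up out of the gutter behind the ledge, and stand the cover upright, lip down, in a slot of the wire drying rack. Then lift the filter cassette out of its seat by its tab and lay it flat, tab up, in the steel tray; let go of both and leave the other things on the bench where they are.

Things in the scene. Friction and masses are not known exactly. Their poses are not given: they have to be found in the camera images.
- filter_unit: White fixed bench filter unit, 168 mm wide. Origin on the bench straight below the ledge; x runs to the unit's back, y along the ledge, z up. The inlet faces the robot (-x) and slopes up to the back at 18 deg. Its front rim, at x -85 mm, leans back below, so under the overhanging lower edge of the cover there is free space down to the bench.
- ledge (a point): Middle of the upper back edge of the ledge, an 8 mm wall across the top of the slope: x 0, z 160 mm on filter_unit, same axes. The cover's underside rests on it; its lip hangs behind it in the gutter.
- gutter (a point): Middle of the gutter floor behind the ledge: x 20 mm, z 145 mm on filter_unit, same axes. The gutter is 36 mm wide at the top (x 0 to 36 mm), its front wall leaning in to x 5 mm at the floor, with low cheeks 156 mm apart at its ends.
- hood_edge (a point): Middle of the upper front edge of the hood: x 36 mm, z 200 mm on filter_unit, same axes. The hood's front face is upright, behind the gutter; its flat top runs back to x 140 mm, with a duct spigot and a switch (to z 224 mm) only behind x 70 mm.
- seat (a point): Middle of the floor of the filter seat: x -28.3 mm, z 98.2 mm on filter_unit, same axes. The seat is inclined 18 deg like the cover: 76 mm up the slope, 126 mm wide, 50 mm deep below the cover's underside.
- cover: Louvred bare aluminium cover, a solid sheet 130 (x) x 150 (y) mm with an 8 mm thick rim, no handle or opening, 0.3 kg, loose. Origin mid underside; x in its plane to the lip end, y along the lip, z out of the louvred face. Lip: a bar across the full width, x 57 to 65 mm, standing 10 mm out of the underside. In place x points up the slope to the back; underside lies on ledge and front rim.
- cover_edge (a point): Middle of the cover's free lower edge, on the underside (cover x -65 mm). In place 122 mm above the bench; overhangs the front rim by 32 mm. Pushed up from below here, the cover may slide back up to 20 mm, then turns about the ledge; past upright (120 deg of turning) its lip end stands in the gutter; it leans back about 15 deg on the hood and stays, this edge then 0.27 m above the bench.
- cover_lip (a point): Middle of the cover's lip end, level with its underside (cover x +65 mm, z 0).
- filter: Filter cassette, grey frame 70 (x) x 120 (y) x 22 mm with white pleats, 0.2 kg, loose in the seat under the cover with 3 mm play all round. Origin mid underside, z out of the seat (square to the slope), the way it comes out. Pull tab mid top: 12 mm thick in y, 44 mm long in x, its top 43 mm above the origin.
- rack: Fixed steel wire drying rack. Origin mid underside on the bench. Three hoops of 6 mm wire, 116 mm wide in y, 89 mm high, stand at x -42, 0, +42 mm and make two slots, 36 mm clear, centred on x -21 and +21 mm. A plate in a slot lies in the rack's y-z plane and stands on base wires, top 16 mm above the bench.
- dome (a point): Lowest point of the fixed clear extraction dome that hangs over the bench behind and left of the unit; dome and its arm fill about x 0.54 to 0.82 m, y 0.03 to 0.21 m of the room (world axes) from z 0.36 m up, to be kept clear of by gripper and elbow.
- tray: Fixed shallow steel tray, 130 (x) x 160 (y) x 25 mm, walls and floor 3 mm. Origin at the middle of its underside on the bench.
- beaker: Glass beaker, 55 mm wide, 70 mm high, bystander. Origin under its middle.
- small_bottle: Small amber bottle with black cap, 46 mm wide, 98 mm high, bystander. Origin under its middle.
- tape: Roll of tape, 48 mm wide, 18 mm high, bystander. Origin under its middle.
- spare_cap: Beige screw cap, 53 mm wide, 30 mm high, bystander. Origin under its middle.

How it is judged:
On the way, in this order (a step that is already met when the one before it is completed fails the run):
1. the cover has been swung up past upright and leans on the hood, lip still in the gutter, not held (angle between cover's own z axis and vertical above 1.62 rad and contact force between cover and the fingers below 0.1 N and z of cover_lip in the frame of ledge below 0.008 m and x of cover_lip in the frame of ledge between 0 and 0.04 m), for 0.2 s.
2. the lip is lifted clear of the ledge and gutter (z of cover_lip in the frame of ledge above 0.02 m), for 0.1 s.
3. the cover stands upright, lip down, in a slot of the rack, released (angle between cover's own x axis and vertical above 2.75 rad and x of cover_lip in the frame of rack between -0.06 and 0.06 m and y of cover_lip in the frame of rack between -0.05 and 0.05 m and z of cover_lip in the frame of rack below 0.035 m and angle between the z axis of cover and the x axis of rack, either way round below 0.4 rad and contact force between cover and the fingers below 0.1 N), for 0.3 s.
4. the filter cassette is lifted out of its seat (z of filter in the frame of seat above 0.06 m), for 0.1 s.
At the end, for the whole second after the job is handed in: The cover stands lip down in a slot of the rack (within about 0.4 rad of upright and of the slot's direction, its lip end on the base wires) and the filter cassette lies flat, tab up, on the floor of the tray (tilt under 0.12 rad, within 50 mm of the tray's middle); both released and at rest (all of step 3 and angle between filter's own z axis and vertical below 0.12 rad and horizontal distance between filter and tray below 0.05 m and z of filter in the frame of tray below 0.012 m and contact force between filter and the fingers below 0.1 N and linear speed of each of cover, filter below 0.02 m/s); the robot touches nothing.
It fails at once if a bystander was pushed or knocked away (more than 40 mm) (distance of any of beaker, small_bottle, tape, spare_cap from where it was at the start of the episode above 0.04 m).
It also fails if it takes over 61 s, if anything falls off the work surface, if the arm or the gripper's body presses on something with over 40 N, if the wrist force passes 120 N, or if a joint passes its speed limit or range.

### The arm

A 6-joint arm with a two-finger parallel gripper is mounted at the origin on the work surface; the furniture and walls round the work are solid. World frame = base frame: x ahead of the robot, y to its left, z up, the work surface at z = 0. Lengths are in m, angles in rad, forces in N, time in s.
With the tool pointing down it reaches from about 0.275 to 0.725 m from the base axis. Payload 15.9 kg.
Tool frame: the origin (TCP) lies midway between the tips of the shut fingers; the grasp point (between the pads) lies 19 mm behind it; z points along the fingers, y is the line along which they close (so a half turn about z gives the same grasp; the last joint's range is limited). The gripper opens to 85 mm and grips with 20 to 120 N. Pads are 22 mm wide; open, the fingers measure 114 mm over their backs; the gripper's body (76 mm by 85 mm) begins 54 mm behind the grasp point. The pads swing forward as they close: fully open they stand 13 mm farther back than shut.
Start: joints at [0, 0.213, -0.034, 1.323, 0, 1.571], TCP at [0.5, -0, 0.231] pointing down, gripper open.
Joint ranges: [-2.98, 2.98], [-0.74, 1.72], [-1.14, 1.35], [-2.1, 2.04], [-1.57, 1.44], [-3.14, 3.14]. Speed limits (rad/s): [1.89, 1.89, 2.39, 2.57, 3.14, 3.14].

### API

Orientations are given as a unit quaternion [w, x, y, z].
In Python, from workcell import ctrl gives the robot as it stands. The module is installed in compiled form; this text tells all that it offers. Calls block until the motion is done:
- ctrl.move_pose(position, orientation): joint-space move of the TCP to a pose.
- ctrl.move_straight(position, rotation=None, feed=0.15, f_stop=None): straight line of the TCP; rotation=None keeps the orientation; feed is the mean speed in m/s. With f_stop (N) it stops when the force on the tool has changed by that much, and returns True; else False.
- ctrl.goto_joints(angles): joint-space move.
- ctrl.command_gripper(opening): finger opening in m; the grip force is fixed at half the most; returns when the fingers have stopped.
- ctrl.pause(seconds).
- ctrl.solve_ik(position, orientation): joint angles nearest the present ones, or None.
- ctrl.read_state(): the state.
- ctrl.capture(name): name is "scene" or "side" or "wrist"; returns (picture, depth): 400x640x3 uint8, blue, green, red; 400x640 float32, m along the optical axis (not along the pixel's ray), 0 where there is no reading.
- ctrl.get_calibration(name): a dict with "camera_matrix" (3x3 intrinsics, pixels), "rvec" (rotation vector, rad) and "tvec" (3), from world to camera coordinates, as OpenCV has them. Camera axes: x right, y down, z forward; pixel columns grow to the right and rows downward; lengths in m; the calibration is good to about 2 mm. A picture is of the moment at which its call begins: read the wrist's pose just before it. get_calibration takes no time and is no camera call; for the wrist camera it gives the pose at the moment of the call.
A pose or a line that the arm cannot do raises ctrl.PlanningError and nothing moves.
- ctrl.sign_off(): hands the job in; it is judged then, once.
The state is a dict: "clock": time; "q": joint angles; "joint_velocities": joint speeds; "tau": joint torques, N m; "tool_pos": TCP position; "tcp_rot": TCP orientation; "wrist_force": force on the tool from outside, world axes, zero at the start; "ft_torque": the same for the moment, N m; "width": finger opening in m; "grasp_force": force on a finger pad.
Only numpy, scipy, OpenCV 4.12 (cv2) and the standard library are available. Lean on these libraries where they do the work, as an engineer would, in place of code of your own. Each camera call takes 0.05 s, during which the arm holds its last target. There are 200 camera calls.

## Working session

There is one attempt and no reset: what is moved stays moved. The work goes in short steps, each a Python script; the robot and the scene stay as the last script left them, time stands still between calls to the robot, and variables do not carry over. Pictures are saved under pics/ and viewed, at most 15 in all, crops included, and the job is handed in when it is done.

```bash
mkdir -p pics; cat > h.py <<'E'
import numpy as np, cv2
from workcell import ctrl
from scipy.spatial.transform import Rotation as R
def snap(n, tag):
    p,d=ctrl.capture(n); c=ctrl.get_calibration(n)
    cv2.imwrite(f'pics/{tag}.png',p); np.savez(f'pics/{tag}.npz',d=d,K=c['camera_matrix'],r=np.array(c['rvec'],float),t=np.array(c['tvec'],float),p=p)
    return p,d
def cloud(tag):
    z=np.load(f'pics/{tag}.npz'); d=z['d'];K=z['K'];v,u=np.mgrid[:400,:640]
    P=np.stack([(u-K[0,2])/K[0,0]*d,(v-K[1,2])/K[1,1]*d,d],-1)
    Rm=cv2.Rodrigues(z['r'].reshape(3,1))[0]
    W=(P-z['t'].ravel())@Rm; W[d==0]=np.nan
    return W
def quat(zax,yax):
    z=np.array(zax,float);z/=np.linalg.norm(z);y=np.array(yax,float);y-=z*(y@z);y/=np.linalg.norm(y)
    q=R.from_matrix(np.stack([np.cross(y,z),y,z],1)).as_quat(); return [q[3],q[0],q[1],q[2]]
def st():
    s=ctrl.read_state(); print('t%.2f'%s['clock'],'q',np.round(s['q'],3),'p',np.round(s['tool_pos'],4),'F',np.round(s['wrist_force'],1),'w%.4f g%.1f'%(s['width'],s['grasp_force'])); return s
E
python3 - <<'E'
from h import *
for n in('scene','side'): snap(n,n+'0')
st()
for n in('scene','side'):
    z=np.load(f'pics/{n}0.npz');print(z['K'][0,0],(-cv2.Rodrigues(z['r'])[0].T@z['t'].ravel()))
E
```

```text
t0.10 q [-0.     0.213 -0.035  1.323 -0.     1.571] p [ 0.4997 -0.      0.2309] F [-0.5  0.6  0. ] w0.0853 g0.0
442.9560290126876 [-0.33994067 -0.8473559   0.92665678]
434.4156505406859 [-0.2110123  -0.53208184  1.00651913]
```

View pics/scene0.png

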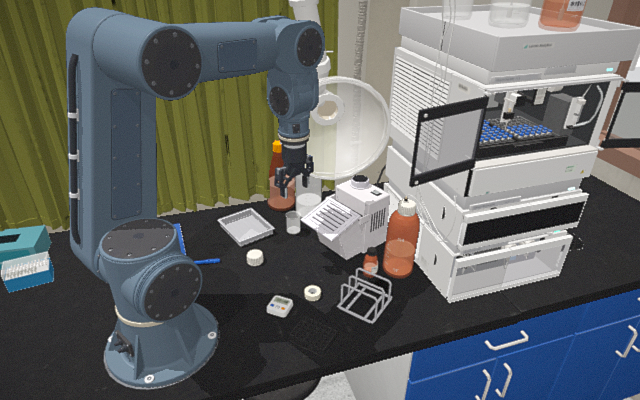

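View pics/side0.png

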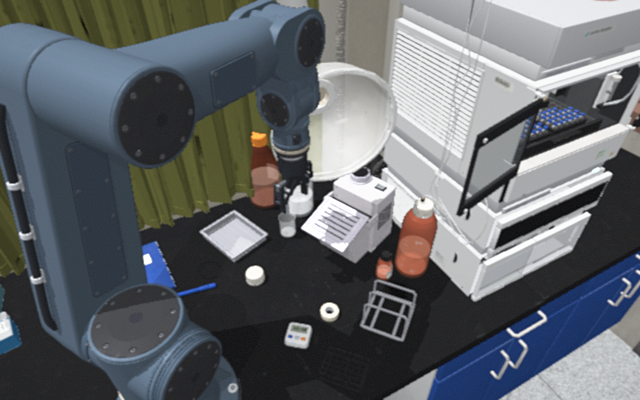

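The scene view shows the tray at (246,227), cap (255,257), beaker (293,222), unit (345,215), bottle (371,262), tape (313,293) and rack (366,295). The side view shows the same layout. I'll enlarge both and get coarse positions.

```bash
python3 - <<'E'
from h import *
a=cv2.imread('pics/side0.png')[160:350,190:430]; cv2.imwrite('pics/c1.png',cv2.resize(a,(720,570),interpolation=cv2.INTER_CUBIC))
W=cloud('side0')
for n,(u,v) in dict(tray=(234,236),cap=(255,273),beaker=(288,225),cover=(340,225),hood=(362,187),bottle=(384,262),tape=(329,312),rack=(390,310)).items(): print(n,np.round(W[v,u],3))
b=W[300:330,200:280,2]; print('bench z',np.nanmedian(b))
# tilted cover fit
p=W[205:245,320:365].reshape(-1,3);p=p[(p[:,2]>.12)&(p[:,2]<.19)]
c=np.median(p,0);n=np.linalg.svd(p-c,full_matrices=False)[2][2];n*=np.sign(n[2]);print(c,n,np.degrees(np.arccos(n[2])),np.arctan2(-n[1],-n[0]))
# top faces by height
for nm,lo,hi in(('hood',.196,.206),('rackloop',.083,.095)):
    m=(W[...,2]>lo)&(W[...,2]<hi)&(W[...,0]>.3)&(W[...,0]<.9)&(W[...,1]<.1)&(W[...,1]>-.45); q=W[m][:,:2].astype(np.float32); print(nm,len(q),cv2.minAreaRect(q),q.min(0),q.max(0))
E
```

```text
tray [0.482 0.239 0.009]
cap [0.383 0.072 0.03 ]
beaker [0.575 0.088 0.057]
cover [ 0.577 -0.099  0.149]
hood [ 0.705 -0.099  0.2  ]
bottle [ 0.58  -0.243  0.073]
tape [ 0.398 -0.17   0.   ]
rack [ 0.491 -0.31  -0.   ]
bench z 0.0015908772883101924
[ 0.58408211 -0.09970997  0.15071567] [-0.22318559 -0.00948666  0.97472981] 12.908052759635767 0.04248011340044128
hood 1151 ((0.7387363314628601, -0.24603773653507233), (0.4249567687511444, 0.22663614153862), 76.24641418457031) [ 0.618891   -0.44384184] [ 0.89932126 -0.01595001]
rackloop 743 ((0.6561123728752136, -0.19475990533828735), (0.5574698448181152, 0.3087826669216156), 54.23632049560547) [ 0.4130705  -0.44960433] [0.82601607 0.09981842]
```

View pics/c1.png

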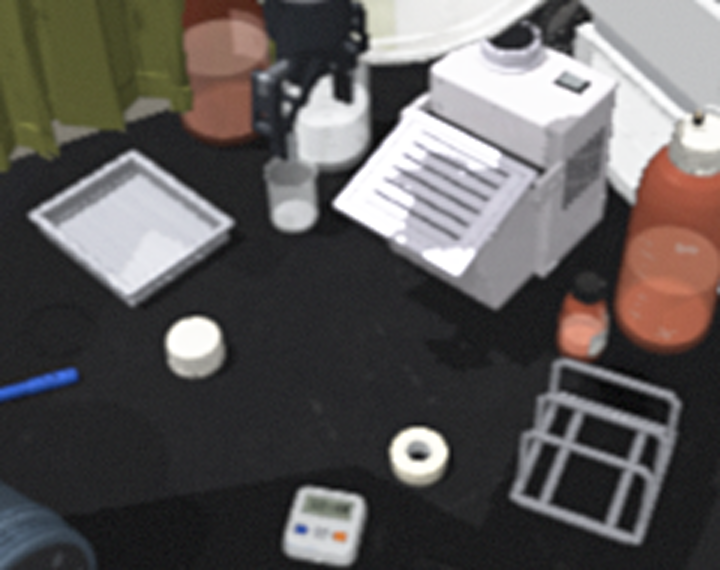

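The crop shows the cover as a light slab with corners near (335,205), (420,105), (537,175) and (460,275). The rack's three hoops run from (513,495) to (680,400). Next are wrist views from above for accurate poses.

```bash
python3 - <<'E'
from h import *
D=quat([0,0,-1],[0,1,0]); print(D, ctrl.read_state()['tcp_rot'])
for i,p in enumerate([[.50,-.17,.42],[.42,.10,.36]]):
    try: 
        ctrl.move_pose(p,ctrl.read_state()['tcp_rot']); ctrl.pause(.3); snap('wrist',f'w{i}')
        z=np.load(f'pics/w{i}.npz');Rm=cv2.Rodrigues(z['r'])[0];print(-Rm.T@z['t'].ravel(),Rm[2])
    except ctrl.PlanningError as e: print(e)
st()
a=np.vstack([cv2.imread(f'pics/w{i}.png') for i in(0,1)]);cv2.imwrite('pics/w01.png',cv2.resize(a,(480,600)))
E
```

```text
[np.float64(0.0), np.float64(0.0), np.float64(1.0), np.float64(0.0)] [-3.16607295e-04  7.07103140e-01  7.07110271e-01 -3.38399077e-04]
[ 0.50217361 -0.09953236  0.56306937] [-8.97865994e-04 -2.74847796e-01 -9.61487329e-01]
[0.42252701 0.1696494  0.50325233] [-0.00125624 -0.27487909 -0.96147798]
t2.91 q [0.232 0.09  0.145 1.627 0.    1.803] p [0.4203 0.0996 0.36  ] F [ 0.4 -0.7  0.3] w0.0848 g0.0
```

View pics/w0.png

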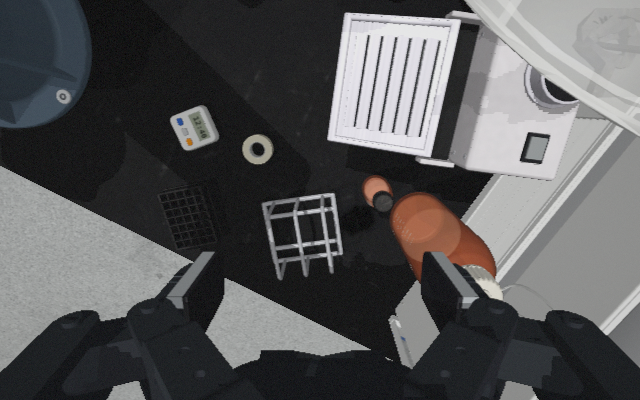

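View pics/w1.png

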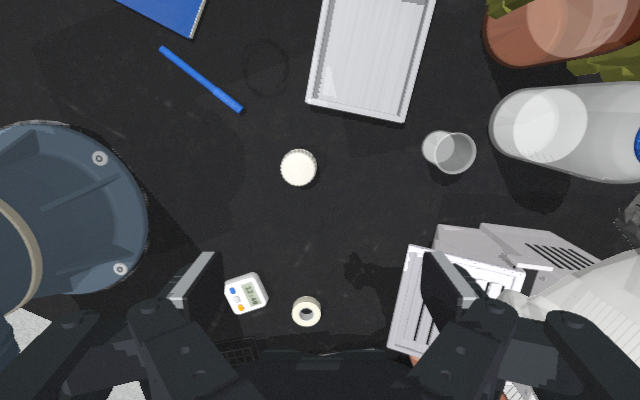

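w0 shows the cover with corners (346,13), (460,20), (434,157), (328,140); the rack corners are (263,203), (335,194), (342,255), (278,277), and the bottle cap is at (383,202). w1 shows the tray with its near wall (307,100)–(403,122), plus the beaker (450,152), cap (298,168) and tape (306,311).

```bash
python3 - <<'E'
from h import *
W=cloud('w0')
def reg(m):
    q=W[m]; return q[~np.isnan(q[:,0])]
v,u=np.mgrid[:400,:640]
m=(u>320)&(u<470)&(v<165)&(W[...,2]>.118)&(W[...,2]<.19)
p=reg(m&(u>350)&(u<440)); c=np.median(p,0);n=np.linalg.svd(p-c,full_matrices=False)[2][2];n*=np.sign(n[2])
print('plane',c,n,np.degrees(np.arccos(n[2])),np.degrees(np.arctan2(-n[1],-n[0])))
q=reg(m); q=q[abs((q-c)@n)<.006]; print('cover rect',cv2.minAreaRect(q[:,:2].astype(np.float32)),cv2.boxPoints(cv2.minAreaRect(q[:,:2].astype(np.float32))))
for px in [(346,16),(330,138),(458,22),(434,154),(450,25),(430,155)]: print('cov',px,np.round(W[px[1],px[0]],4))
m=(u>460)&(u<590)&(v>20)&(v<185)&(W[...,2]>.194)&(W[...,2]<.207); q=reg(m); print('hood',np.median(q[:,2]),cv2.minAreaRect(q[:,:2].astype(np.float32)))
print(cv2.boxPoints(cv2.minAreaRect(q[:,:2].astype(np.float32))))
m=(u>250)&(u<350)&(v>185)&(v<285)
q=reg(m&(W[...,2]>.078)&(W[...,2]<.1)); r=cv2.minAreaRect(q[:,:2].astype(np.float32));print('rack top',len(q),np.median(q[:,2]),r,cv2.boxPoints(r))
q=reg(m&(W[...,2]>.008)&(W[...,2]<.025));  r=cv2.minAreaRect(q[:,:2].astype(np.float32));print('rack base',len(q),r)
q=reg((u>360)&(u<400)&(v>170)&(v<215)&(W[...,2]>.085)&(W[...,2]<.11));print('bottle',q.mean(0),len(q))
q=reg((u>240)&(u<275)&(v>130)&(v<168)&(W[...,2]>.012)&(W[...,2]<.03));print('tape',q.mean(0))
W=cloud('w1')
q=reg((u>285)&(u<320)&(v>145)&(v<190)&(W[...,2]>.02)&(W[...,2]<.04));print('cap',q.mean(0))
q=reg((u>290)&(u<450)&(v<135)&(W[...,2]>.018)&(W[...,2]<.032)); r=cv2.minAreaRect(q[:,:2].astype(np.float32));print('tray w1',r,cv2.boxPoints(r))
q=reg((u>420)&(u<478)&(v>125)&(v<178)&(W[...,2]>.055)&(W[...,2]<.08));print('beaker',q.mean(0) if len(q) else 0)
W=cloud('side0')
q=reg((u>195)&(u<272)&(v>205)&(v<265)&(W[...,2]>.018)&(W[...,2]<.032)); r=cv2.minAreaRect(q[:,:2].astype(np.float32));print('tray side',r,cv2.boxPoints(r))
a=cv2.imread('pics/w0.png')[185:290,245:355]; cv2.imwrite('pics/rk.png',cv2.resize(a,(628,600),interpolation=cv2.INTER_CUBIC))
E
```

```text
plane [ 0.5885212  -0.07857955  0.1520383 ] [-0.28277234  0.02528586  0.95885371] 16.493145519877654 -5.109869970624927
cover rect ((0.5942500233650208, -0.08213351666927338), (0.168090358376503, 0.15486477315425873), 83.04817199707031) [[ 0.50721455 -0.15618882]
 [ 0.66094077 -0.17493284]
 [ 0.6812855  -0.00807822]
 [ 0.5275593   0.0106658 ]]
cov (346, 16) [ 0.5295 -0.0023  0.1317]
cov (330, 138) [ 0.5118 -0.1432  0.1319]
cov (458, 22) [ 0.6467 -0.0167  0.1704]
cov (434, 154) [ 0.6426 -0.1617  0.1455]
cov (450, 25) [ 0.6398 -0.0189  0.1666]
cov (430, 155) [ 0.6294 -0.1591  0.1711]
hood 0.20080848733798765 ((0.7196139693260193, -0.10975118726491928), (0.13729636371135712, 0.10399757325649261), 82.43244171142578)
[[ 0.6590274  -0.17095348]
 [ 0.76211923 -0.18464944]
 [ 0.78020054 -0.04854889]
 [ 0.6771087  -0.03485294]]
rack top 785 0.08883831042914149 ((0.4678157866001129, -0.31254634261131287), (0.08992166072130203, 0.11475268751382828), 8.2677001953125) [[ 0.4150716  -0.2622316 ]
 [ 0.43157285 -0.37579167]
 [ 0.52055997 -0.3628611 ]
 [ 0.5040587  -0.24930102]]
rack base 1472 ((0.46795934438705444, -0.31297188997268677), (0.13273613154888153, 0.12307541072368622), 8.273592948913574)
bottle [ 0.59077126 -0.23821779  0.09634172] 350
tape [ 0.39559521 -0.17263512  0.01846749]
cap [0.38930358 0.0786761  0.03003541]
tray w1 ((0.5119467377662659, 0.22312304377555847), (0.16354946792125702, 0.2032451331615448), 78.71053314208984) [[0.3962818  0.16282482]
 [0.5955943  0.12303637]
 [0.62761164 0.28342128]
 [0.4282992  0.3232097 ]]
beaker [0.60028382 0.10506551 0.06612118]
tray side ((0.5244823694229126, 0.22967126965522766), (0.1768065094947815, 0.2314283698797226), 78.76675415039062) [[0.39376372 0.16550314]
 [0.6207585  0.1204201 ]
 [0.655201   0.2938394 ]
 [0.42820626 0.33892244]]
```

View pics/rk.png

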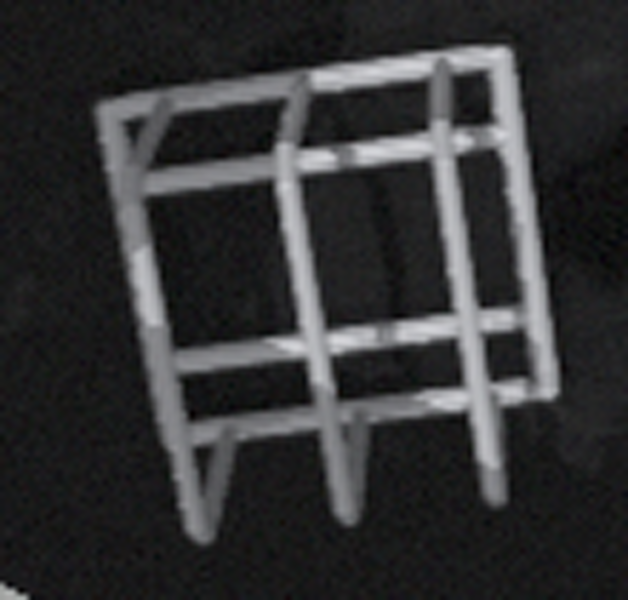

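The rack crop shows the hoops running from top left to bottom right, with tops ending near (205,535), (348,515) and (495,500), which agrees with the 8.3° yaw fit. Now I'll measure the tray again and check reachability of the swing path.

```bash
cat >> h.py <<'E'
yaw=np.radians(-7.4); UX=np.array([np.cos(yaw),np.sin(yaw),0]);UY=np.array([-np.sin(yaw),np.cos(yaw),0]);UZ=np.array([0,0,1.])
U0=np.array([.6365,-.0877,0])
def up(x,z,y=0): return U0+UX*x/1000+UY*y/1000+UZ*z/1000
def fwd(pitch): # tool forward, pitch deg upward, fingers closing along unit y
    a=np.radians(pitch); return quat(UX*np.cos(a)+UZ*np.sin(a),UY)
E
python3 - <<'E'
from h import *
W=cloud('w1');v,u=np.mgrid[:400,:640]
for nm,(a,b,c,d) in dict(w1=(290,450,0,135),side0=(190,275,200,268)).items():
    W=cloud(nm); m=(u>a)&(u<b)&(v>c)&(v<d)&(W[...,2]>.021)&(W[...,2]<.029)&(W[...,0]<.57)&(W[...,1]>.13)
    q=W[m]; print(nm,len(q),np.percentile(q,[1,99],axis=0)); 
    h=cv2.convexHull(q[:,:2].astype(np.float32));r=cv2.minAreaRect(h);print(r,cv2.boxPoints(r).round(3).tolist())
for px in [(309,102),(402,120),(322,5),(432,5)]: print(cloud('w1')[px[1],px[0]].round(3))
for px in [(202,236),(266,238),(234,213),(236,258)]: print(cloud('side0')[px[1],px[0]].round(3))
pts=[(-135,98),(-97,98),(-95,130),(-93,160),(-75,205),(-45,232),(0,245),(30,238)]
for pit in (20,0,-15,-30,-40):
    print(pit,[None if (s:=ctrl.solve_ik(up(*p),fwd(pit))) is None else np.round(s,2).tolist() for p in pts[:2]+pts[-2:]], [ctrl.solve_ik(up(*p),fwd(pit)) is not None for p in pts])
E
```

```text
w1 2206 [[0.40127673 0.14613898 0.02196138]
 [0.5636497  0.29331961 0.02772719]]
((0.4825226068496704, 0.2319079041481018), (0.15526679158210754, 0.14210480451583862), 78.71476745605469) [[0.39800000190734863, 0.17000000178813934], [0.5370000004768372, 0.1420000046491623], [0.5669999718666077, 0.2939999997615814], [0.42800000309944153, 0.32199999690055847]]
side0 404 [[0.39894873 0.14496211 0.02125823]
 [0.56362352 0.33290227 0.02890463]]
((0.4926924705505371, 0.29018574953079224), (0.28314247727394104, 0.14257682859897614), 78.90225982666016) [[0.39500001072883606, 0.16500000655651093], [0.5350000262260437, 0.1379999965429306], [0.5899999737739563, 0.41499999165534973], [0.44999998807907104, 0.4429999887943268]]
[0.404 0.17  0.026]
[0.534 0.146 0.025]
[0.422 0.29  0.026]
[0.563 0.29  0.024]
[ 0.434  0.336 -0.   ]
[0.531 0.147 0.006]
[0.56  0.304 0.02 ]
[0.411 0.17  0.011]
20 [None, None, None, None] [False, False, False, False, False, False, False, False]
0 [None, None, None, None] [False, False, False, False, False, False, False, False]
-15 [None, None, None, None] [False, False, False, False, False, False, False, False]
-30 [None, None, [-0.14, -0.12, -0.98, -0.33, 0.01, -0.01], [-0.14, -0.04, -0.93, -0.37, 0.01, -0.01]] [False, False, False, False, False, True, True, True]
-40 [None, None, [-0.14, -0.12, -0.78, 0.04, 0.01, -0.01], [-0.14, -0.05, -0.73, 0.01, 0.01, -0.01]] [False, False, False, True, True, True, True, True]
```

```bash
python3 - <<'E'
from h import *
pts=[(-103,95),(-98,120),(-93,160),(-75,205),(-45,232),(0,245),(30,238)]
def cand(az,el,roll):
    a,e,r=np.radians([az,el,roll]); z=(UX*np.cos(a)+UY*np.sin(a))*np.cos(e)+UZ*np.sin(e)
    s=np.cross(UZ,z); s/=np.linalg.norm(s); t=np.cross(z,s); return quat(z,s*np.cos(r)+t*np.sin(r))
for el in (15,0,-15,-30,-45,-55):
  for az in range(-180,180,15):
    best=max(([ctrl.solve_ik(up(*p,y),cand(az,el,roll)) is not None for p in pts],roll,y) for roll in (0,90,180,-90) for y in(0,))
    if sum(best[0][:2])>=1: print(el,az,best)
E
```

```text
0 -75 ([True, False, False, False, False, False, False], 180, 0)
0 -60 ([True, True, True, True, False, True, True], 180, 0)
-15 -90 ([True, True, True, True, False, False, False], 180, 0)
-15 -75 ([True, True, True, True, True, True, True], 180, 0)
-15 -60 ([True, True, True, True, True, True, True], 180, 0)
-15 -45 ([True, True, True, True, True, True, True], 180, 0)
-15 45 ([True, True, True, True, True, True, True], 180, 0)
-15 60 ([True, True, True, True, True, True, True], 180, 0)
-15 75 ([True, True, True, True, True, True, True], 180, 0)
-15 90 ([True, True, True, False, False, False, False], 180, 0)
-30 -105 ([True, True, True, False, False, False, False], 180, 0)
-30 -90 ([True, True, True, True, True, True, True], 180, 0)
-30 -75 ([True, True, True, True, True, True, True], 180, 0)
-30 -60 ([True, True, True, True, True, True, True], 180, 0)
-30 -45 ([True, True, True, True, True, True, True], 180, 0)
-30 45 ([True, True, True, True, True, True, True], 180, 0)
-30 60 ([True, True, True, True, True, True, True], 180, 0)
-30 75 ([True, True, True, True, True, True, True], 180, 0)
-30 90 ([True, True, True, True, True, True, True], 180, 0)
-30 105 ([True, True, True, False, False, False, False], 180, 0)
-45 -135 ([True, True, False, False, False, False, False], 180, 0)
-45 -120 ([True, True, True, True, False, False, False], 180, 0)
-45 -105 ([True, True, True, True, True, False, False], 180, 0)
-45 -90 ([True, True, True, True, True, True, True], 180, 0)
-45 -75 ([True, True, True, True, True, True, True], 180, 0)Traceback (most recent call last):
  File "<stdin>", line 8, in <module>
  File "<stdin>", line 8, in <genexpr>
ValueError: time passes only in moves, steps and waits
```

Horizontal frontal pushing isn't reachable, so I'll come in diagonally from the right (azimuth 45°, 15° down) with shut fingers.

```bash
cat >> h.py <<'E'
def tq(az,el):
    a,e=np.radians([az,el]); z=(UX*np.cos(a)+UY*np.sin(a))*np.cos(e)+UZ*np.sin(e)
    s=np.cross(UZ,z); return z,quat(z,-s)
E
python3 - <<'E'
from h import *
z,q=tq(45,-15)
P=up(-103,92,10); pre=P-z*.09; 
print(np.round(ctrl.solve_ik(pre+[0,0,.16],q),2),np.round(ctrl.solve_ik(P,q),2))
ctrl.command_gripper(0.0)
ctrl.move_pose(pre+[0,0,.16],q); st()
ctrl.move_straight(pre,feed=.2); st()
print(ctrl.move_straight(P,feed=.12,f_stop=15)); st()
snap('side','s1'); snap('scene','sc1')
a=cv2.imread('pics/side_x.png') if 0 else np.vstack([cv2.imread('pics/s1.png')[150:340,200:480],cv2.imread('pics/sc1.png')[150:340,200:480]])
cv2.imwrite('pics/p1.png',cv2.resize(a,(442,600),interpolation=cv2.INTER_CUBIC))
E
```

```text
[-0.93  0.13 -0.65  0.86  1.31  1.5 ] [-0.71  0.48 -1.07 -0.63  1.24  2.26]
t5.37 q [-0.931  0.126 -0.653  0.858  1.308  1.502] p [ 0.4671 -0.1173  0.2755] F [ 0.2 -0.4  0.3] w0.0003 g0.0
t6.32 q [-0.932  0.419 -0.823  0.395  1.309  1.502] p [ 0.4671 -0.1176  0.116 ] F [ 0.3 -0.6  0.8] w0.0000 g0.0
False
t7.55 q [-0.706  0.476 -1.065 -0.629  1.238  2.257] p [ 0.5357 -0.0648  0.0924] F [ 0.2  0.  -1.2] w-0.0001 g0.0
```

View pics/p1.png

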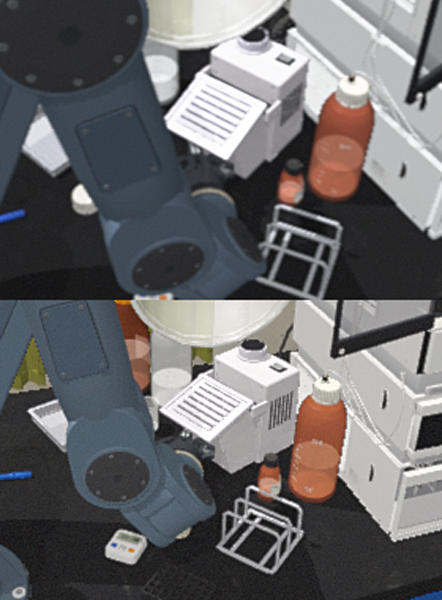

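The gripper now sits under the cover's lower edge (around (205,165) in the upper half), free of the rack and bottle. Next I push up along the arc.

```bash
python3 - <<'E'
from h import *
for p in [(-101,130),(-95,160),(-82,195),(-57,223),(-27,237),(0,240)]:
    r=ctrl.move_straight(up(*p,10),feed=.1,f_stop=40); print(p,r); st()
    if r: break
snap('side','s2'); snap('scene','sc2')
a=np.vstack([cv2.imread('pics/s2.png')[130:320,200:480],cv2.imread('pics/sc2.png')[130:320,200:480]])
cv2.imwrite('pics/p2.png',cv2.resize(a,(442,600),interpolation=cv2.INTER_CUBIC))
E
```

```text
(-101, 130) False
t8.18 q [-0.703  0.36  -1.045 -0.5    1.235  2.264] p [ 0.5376 -0.0649  0.13  ] F [-0.4 -0.4 -1.6] w0.0002 g0.0
(-95, 160) False
t8.64 q [-0.694  0.282 -1.017 -0.411  1.23   2.283] p [ 0.5434 -0.0655  0.1595] F [-0.5 -0.6 -0.7] w0.0001 g0.0
(-82, 195) False
t9.17 q [-0.677  0.207 -0.971 -0.327  1.219  2.322] p [ 0.5562 -0.067   0.1946] F [-0.6  0.6 -0.8] w-0.0002 g0.0
(-57, 223) False
t9.69 q [-0.646  0.179 -0.911 -0.298  1.199  2.385] p [ 0.5811 -0.0702  0.2228] F [-0.8 -1.6  0.5] w0.0003 g0.4
(-27, 237) False
t10.18 q [-0.614  0.197 -0.853 -0.314  1.175  2.446] p [ 0.6108 -0.0741  0.2366] F [-0.9 -0.2 -0.2] w-0.0002 g0.2
(0, 240) False
t10.60 q [-0.587  0.234 -0.806 -0.344  1.155  2.49 ] p [ 0.6377 -0.0776  0.2397] F [ 0.  -0.2 -0. ] w0.0002 g0.0
```

View pics/p2.png

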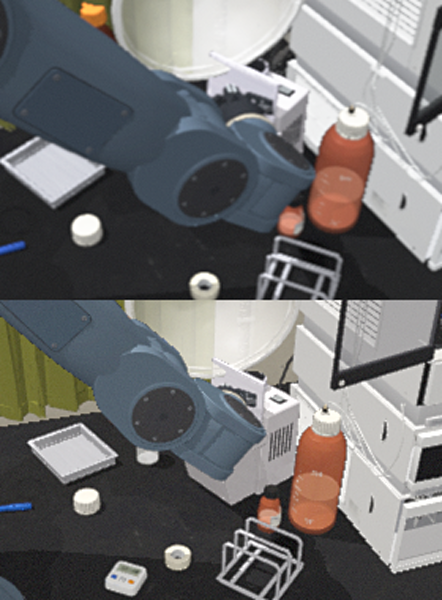

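Retreat, then look down at the cover from the wrist camera, turned so the camera stays on the side away from the dome.

```bash
python3 - <<'E'
from h import *
ctrl.move_straight(up(-110,240,-40),feed=.25)
q=quat([0,0,-1],-UX)
try: ctrl.move_pose(up(-60,420,-20),q)
except ctrl.PlanningError as e: print(e)
ctrl.pause(.2); snap('wrist','w2'); st()
W=cloud('w2');v,u=np.mgrid[:400,:640]
Q=(W-U0)@np.stack([UX,UY,UZ],1)
m=(Q[...,2]>.205)&(Q[...,2]<.29)&(Q[...,0]>-.03)&(Q[...,0]<.066)&(abs(Q[...,1])<.1)
q=Q[m]; print(len(q),'zmax',np.percentile(q[:,2],99.5))
for lo in np.arange(.21,.29,.01):
    s=q[(q[:,2]>lo)&(q[:,2]<lo+.01)]
    if len(s)>10: print('z%.2f'%lo,len(s),np.percentile(s,[2,50,98],axis=0).round(4).tolist())
E
```

```text
t15.03 q [-0.172  0.531  0.926  1.966  0.    -1.614] p [ 0.5744 -0.0999  0.4199] F [-1.2  0.2 -0.3] w0.0000 g0.0
8768 zmax 0.2817274460826779
z0.21 270 [[0.022, -0.0701, 0.2103], [0.0225, -0.0115, 0.2151], [0.0229, 0.0526, 0.2197]]
z0.22 286 [[0.0222, -0.0716, 0.2202], [0.0226, -0.0174, 0.2253], [0.0232, 0.0481, 0.2297]]
z0.23 291 [[0.0224, -0.0693, 0.2302], [0.0228, -0.0163, 0.2348], [0.0232, 0.0432, 0.2397]]
z0.24 377 [[-0.0104, -0.0708, 0.2403], [0.023, -0.013, 0.2456], [0.0235, 0.0585, 0.2499]]
z0.25 699 [[-0.0216, -0.0679, 0.2504], [0.0216, 0.0363, 0.2575], [0.0456, 0.065, 0.2599]]
z0.26 3018 [[-0.0197, -0.0558, 0.2602], [0.0202, 0.0621, 0.2653], [0.0495, 0.0911, 0.2698]]
z0.27 3577 [[0.0234, -0.0666, 0.2703], [0.0461, 0.0361, 0.2752], [0.0652, 0.0895, 0.279]]
z0.28 110 [[0.0578, 0.0101, 0.2801], [0.0636, 0.0911, 0.2814], [0.066, 0.0969, 0.2847]]
```

View pics/w2.png

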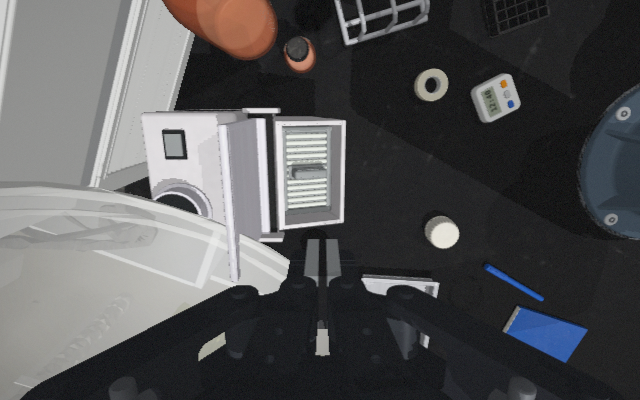

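The wrist view shows the open seat with the filter tab at (308,172) and the cover standing on its lip, but almost vertical (underside at x≈23 mm, ~1° lean). It has to be pushed further back until it leans on the hood.

```bash
python3 - <<'E'
from h import *
q=quat([0,0,-1],-UX)
ctrl.move_straight(up(-30,300,0),feed=.3)
ctrl.move_straight(up(-18,247,0),feed=.2); st()
print(ctrl.move_straight(up(33,247,0),feed=.08,f_stop=8)); st()
ctrl.move_straight(up(-30,250,0),feed=.2)
ctrl.move_straight(up(-60,420,-20),feed=.35); ctrl.pause(.1)
snap('wrist','w3'); st()
W=cloud('w3')
Q=(W-U0)@np.stack([UX,UY,UZ],1)
m=(Q[...,2]>.205)&(Q[...,2]<.3)&(Q[...,0]>-.03)&(Q[...,0]<.09)&(Q[...,1]<.03)&(Q[...,1]>-.1)
q=Q[m]; print(len(q),'zmax',np.percentile(q[:,2],99.5))
for lo in np.arange(.21,.29,.01):
    s=q[(q[:,2]>lo)&(q[:,2]<lo+.01)]
    if len(s)>10: print('z%.2f'%lo,len(s),np.percentile(s,[2,50,98],axis=0).round(4).tolist())
E
```

```text
t16.24 q [-0.137  0.486  0.394  1.479 -0.    -1.579] p [ 0.6186 -0.0855  0.2482] F [0.5 0.1 0.5] w0.0003 g0.0
True
t16.83 q [-0.137  0.61   0.597  1.559 -0.    -1.578] p [ 0.6654 -0.0915  0.2476] F [-8.5  1.3  7. ] w-0.0001 g4.5
t18.57 q [-0.172  0.535  0.933  1.972 -0.    -1.614] p [ 0.5743 -0.0997  0.4195] F [ 0.4 -0.2 -0.7] w-0.0004 g0.0
7076 zmax 0.29881813081752495
z0.21 580 [[0.0277, -0.0704, 0.2103], [0.0296, -0.0145, 0.2151], [0.0876, 0.0273, 0.2198]]
z0.22 790 [[0.0305, -0.0693, 0.2203], [0.0329, 0.0024, 0.2243], [0.0892, 0.0272, 0.2297]]
z0.23 570 [[0.0333, -0.071, 0.2302], [0.035, -0.0248, 0.235], [0.0368, 0.0274, 0.2398]]
z0.24 608 [[0.0361, -0.0709, 0.2403], [0.0379, -0.0256, 0.245], [0.0397, 0.0277, 0.2498]]
z0.25 668 [[0.0387, -0.0697, 0.2502], [0.0407, -0.0242, 0.2549], [0.0424, 0.0253, 0.2597]]
z0.26 845 [[0.0359, -0.0708, 0.2603], [0.0435, -0.0197, 0.265], [0.0575, 0.0292, 0.2698]]
z0.27 1434 [[0.0448, -0.069, 0.2702], [0.0501, 0.0002, 0.2724], [0.0687, 0.0289, 0.2795]]
z0.28 707 [[0.0663, -0.0049, 0.2802], [0.0753, 0.0148, 0.2852], [0.0849, 0.0295, 0.2897]]
```

View pics/w3.png

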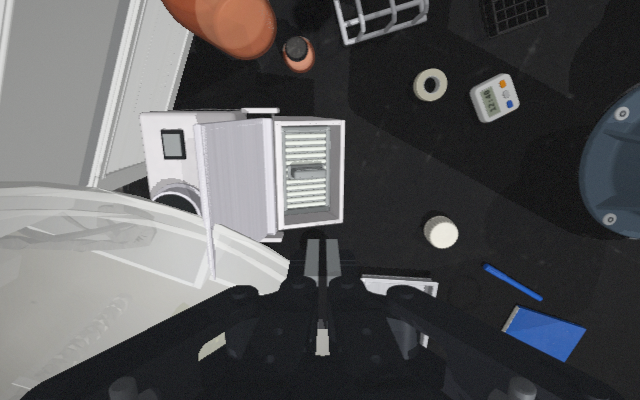

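The cover now leans back 15.6° on the hood, released. Grip its top edge along the plate, lift, and carry to the rack.

```bash
cat >> h.py <<'E'
a_=np.radians(15.6); d_=-UX*np.sin(a_)-UZ*np.cos(a_); cz_=UX*np.cos(a_)-UZ*np.sin(a_)
qg=quat(d_,-cz_)
RXv=np.array([np.cos(np.radians(8.27)),np.sin(np.radians(8.27)),0])
qr=quat([0,0,-1],-RXv); SL=np.array([.468,-.3125,0])-.016*RXv
E
python3 - <<'E'
from h import *
G=up(49.4,271.4,0)+d_*.038
for p,q in((G-d_*.06,qg),(G,qg),(G+[0,0,.07],qg),(G+[0,0,.07]-.15*UX,qg),(SL+[0,0,.225],qr),(SL+[0,0,.11],qr)): print(None if (s:=ctrl.solve_ik(p,q)) is None else np.round(s,2))
ctrl.command_gripper(.03)
ctrl.move_pose(G-d_*.06,qg)
print(ctrl.move_straight(G,feed=.1,f_stop=12)); st()
ctrl.command_gripper(0.0); st()
ctrl.move_straight(G+[0,0,.07],feed=.12); st()
ctrl.move_straight(G+[0,0,.07]-.15*UX,feed=.25); s=st()
snap('side','s4');snap('scene','sc4')
a=np.vstack([cv2.imread('pics/s4.png')[90:310,180:480],cv2.imread('pics/sc4.png')[90:310,180:480]])
cv2.imwrite('pics/p4.png',cv2.resize(a,(409,600),interpolation=cv2.INTER_CUBIC))
E
```

```text
None
None
None
[-0.14  0.58  0.65  1.91 -0.   -1.58]
[-0.61  0.32  0.09  1.34  0.   -2.32]
[-0.61  0.37 -0.14  1.07  0.   -2.32]Traceback (most recent call last):
  File "<stdin>", line 5, in <module>
workcell.PlanningError: the arm cannot take that pose within its joint ranges
```

A tilted grip is out of reach at that spot, so I'll grip with the tool vertical. The pads will right the plate as they close, over the place where it stood before.

```bash
python3 - <<'E'
from h import *
qv=quat([0,0,-1],-UX)
G=up(24,236,0)
L=[(G+[0,0,.06],qv),(G,qv),(G+[0,0,.07],qv),(G+[0,0,.07]-.15*UX,qv),(SL+[0,0,.225],qr),(SL+[0,0,.11],qr)]
S=[ctrl.solve_ik(p,q) for p,q in L]
for s in S: print(None if s is None else np.round(s,2))
if all(s is not None for s in S):
    ctrl.command_gripper(.066)
    ctrl.move_pose(*L[0])
    print(ctrl.move_straight(G,feed=.1,f_stop=12)); st()
    ctrl.command_gripper(0.0); st()
    ctrl.move_straight(L[2][0],feed=.1); st()
    ctrl.move_straight(L[3][0],feed=.25); s=st()
    snap('side','s4');snap('scene','sc4')
    a=np.vstack([cv2.imread('pics/s4.png')[90:310,180:480],cv2.imread('pics/sc4.png')[90:310,180:480]])
    cv2.imwrite('pics/p4.png',cv2.resize(a,(409,600),interpolation=cv2.INTER_CUBIC))
E
```

```text
[-0.14  0.63  0.75  1.69  0.   -1.58]
[-0.14  0.59  0.53  1.51  0.   -1.58]
[-0.14  0.64  0.79  1.73  0.   -1.58]
[-0.14  0.25  0.2   1.52  0.   -1.58]
[-0.61  0.32  0.09  1.34  0.   -2.32]
[-0.61  0.37 -0.14  1.07  0.   -2.32]
False
t20.81 q [-0.137  0.589  0.535  1.515 -0.    -1.578] p [ 0.6606 -0.0909  0.2375] F [0.6 0.5 0.3] w0.0659 g0.0
t21.39 q [-0.137  0.59   0.534  1.514 -0.    -1.578] p [ 0.6603 -0.0908  0.2362] F [0.1 1.  2.9] w0.0070 g62.5
t22.24 q [-0.137  0.636  0.791  1.727  0.    -1.578] p [ 0.6602 -0.0908  0.3052] F [ 0.6  0.7 -2.7] w0.0073 g61.1
t23.27 q [-0.139  0.252  0.203  1.522 -0.    -1.58 ] p [ 0.5121 -0.0715  0.3057] F [ 0.  -0.2 -3.2] w0.0073 g61.3
```

View pics/p4.png

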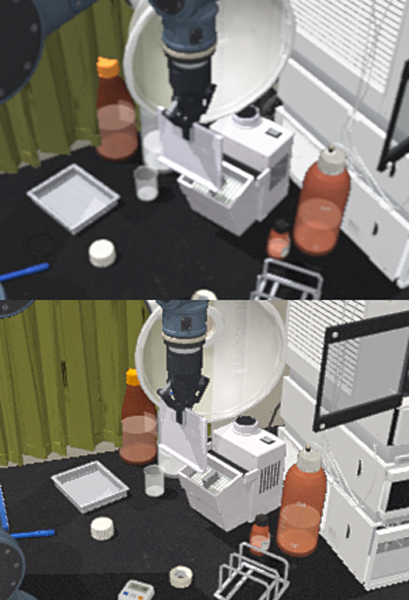

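The cover hangs upright in the gripper, lip down, clear of the unit. I'll measure how it sits in the grip, then place it.

```bash
python3 - <<'E'
from h import *
T=ctrl.read_state()['tool_pos']
for n in('s4','sc4'):
    Q=(cloud(n)-T)@np.stack([UX,UY,UZ],1)
    m=(abs(Q[...,0])<.03)&(abs(Q[...,1])<.11)&(Q[...,2]<.05)&(Q[...,2]>-.13); q=Q[m]
    f=q[(q[:,2]<.02)&(q[:,2]>-.07)]; k=abs(f[:,0]-np.median(f[:,0]))<.006; f=f[k]
    A=np.c_[f[:,1],f[:,2],np.ones(len(f))]; print(n,len(f),'plane',np.linalg.lstsq(A,f[:,0],rcond=None)[0].round(4),'y',np.percentile(f[:,1],[1,99]).round(4),'z',np.percentile(q[:,2],[1,99]).round(4), 'x low',np.percentile(q[q[:,2]<-.08][:,0],[5,50,95]).round(4))
S=SL
ctrl.move_straight(S+[0,0,.24],qr,feed=.2); st()
ctrl.move_straight(S+[0,0,.135],feed=.2)
print(ctrl.move_straight(S+[0,0,.100],feed=.04,f_stop=6)); st()
snap('side','s5');snap('scene','sc5')
a=np.vstack([cv2.imread('pics/s5.png')[220:350,280:480],cv2.imread('pics/sc5.png')[210:340,280:480]])
cv2.imwrite('pics/p5.png',cv2.resize(a,(461,600),interpolation=cv2.INTER_CUBIC))
E
```

```text
s4 1131 plane [-0.0033 -0.0134 -0.0023] y [-0.0737  0.0751] z [-0.0872  0.0446] x low [-0.0117 -0.0085 -0.0003]
sc4 847 plane [-0.006  -0.0188 -0.0029] y [-0.0744  0.0745] z [-0.0881  0.0473] x low [-0.0132 -0.0082  0.0003]
t24.82 q [-0.607  0.319  0.128  1.38   0.    -2.323] p [ 0.4525 -0.3143  0.2402] F [ 1.   0.8 -3.6] w0.0069 g61.1
True
t26.17 q [-0.608  0.37  -0.141  1.06   0.    -2.323] p [ 0.4522 -0.3147  0.107 ] F [0.  0.4 6.9] w0.0068 g62.9
```

View pics/p5.png

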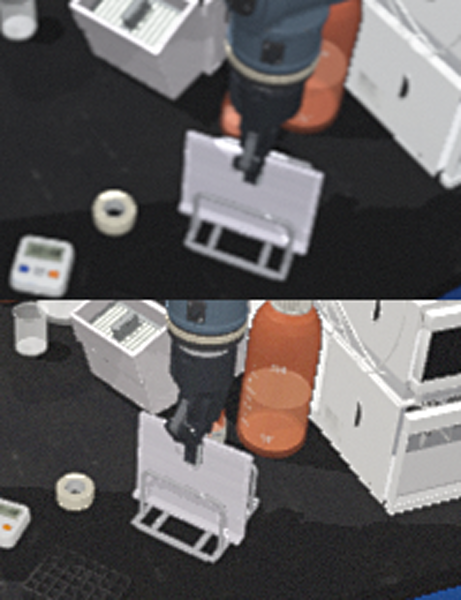

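The cover stands behind the front hoop, lip on the base wires (force stop at TCP z 0.107, as expected). Release, then locate the filter tab.

```bash
python3 - <<'E'
from h import *
ctrl.command_gripper(.04); ctrl.pause(.2)
T=ctrl.read_state()['tool_pos']
ctrl.move_straight(T+np.array([0,0,.08]),feed=.15); st()
ctrl.move_pose(up(-60,300,-10),quat([0,0,-1],-UX)); ctrl.pause(.2); snap('wrist','w6'); snap('side','s6'); st()
a=np.hstack([cv2.imread('pics/w6.png')[0:400,120:560],cv2.resize(cv2.imread('pics/s6.png')[220:350,280:450],(360,275))[:, :] if 0 else cv2.copyMakeBorder(cv2.resize(cv2.imread('pics/s6.png')[220:350,280:450],(360,275)),0,125,0,0,0)])
cv2.imwrite('pics/p6.png',a)
n=np.array([-np.sin(np.radians(18)),0,np.cos(np.radians(18))]);e=np.array([np.cos(np.radians(18)),0,np.sin(np.radians(18))])
Ms=np.stack([e,[0,1,0],n],1)
for nm in('w3','w6'):
    Q=((cloud(nm)-U0)@np.stack([UX,UY,UZ],1)-[-.0283,0,.0982])@Ms   # seat frame
    m=(abs(Q[...,0])<.036)&(abs(Q[...,1])<.03)&(Q[...,2]>.034)&(Q[...,2]<.05); q=Q[m]
    print(nm,len(q),'tab',np.percentile(q,[3,50,97],axis=0).round(4).tolist())
    m=(abs(Q[...,0])<.045)&(abs(Q[...,1])<.075)&(Q[...,2]>.016)&(Q[...,2]<.028); q=Q[m]; print('frame',np.percentile(q,[1,50,99],axis=0).round(4).tolist())
    m=(abs(Q[...,0])<.07)&(abs(Q[...,1])<.085)&(Q[...,2]>.04)&(Q[...,2]<.056); q=Q[m]; print('rim',len(q),np.percentile(q,[1,50,99],axis=0).round(4).tolist())
E
```

```text
t27.57 q [-0.608  0.33   0.006  1.25  -0.    -2.323] p [ 0.4513 -0.3142  0.1858] F [-0.5  0.3 -0.5] w0.0401 g0.0
t28.95 q [-0.156  0.4    0.394  1.565 -0.    -1.597] p [ 0.5755 -0.0906  0.2998] F [ 0.1 -0.2 -0.1] w0.0399 g0.0
w3 353 tab [[-0.0207, -0.0062, 0.0363], [-0.0002, -0.0009, 0.0439], [0.0195, 0.0066, 0.046]]
frame [[-0.0405, -0.06, 0.0171], [-0.004, -0.007, 0.0227], [0.03, 0.0636, 0.0269]]
rim 4639 [[-0.0452, -0.0818, 0.0408], [0.0429, -0.0014, 0.0489], [0.0656, 0.0804, 0.0554]]
w6 672 tab [[-0.021, -0.0061, 0.0358], [-0.0002, -0.001, 0.0439], [0.0195, 0.0066, 0.0455]]
frame [[-0.0403, -0.0593, 0.017], [-0.0032, -0.0081, 0.0226], [0.0315, 0.0638, 0.0269]]
rim 4751 [[-0.0452, -0.0821, 0.0405], [0.0027, -0.0053, 0.0509], [0.0646, 0.0683, 0.0543]]
```

View pics/p6.png

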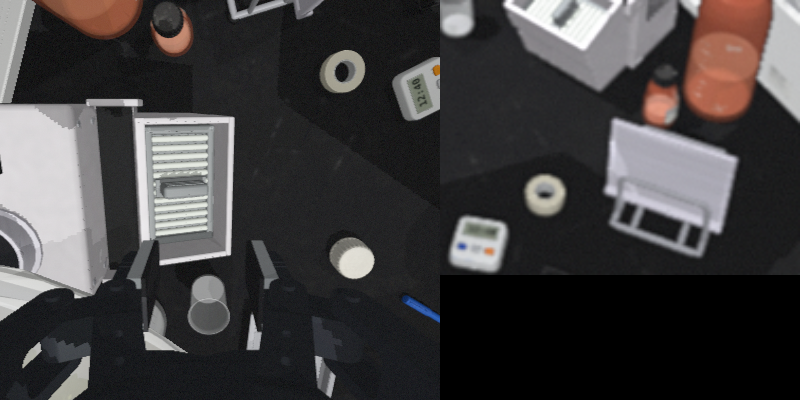

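The cover stands freely in the slot (right panel, (670,190)), and the tab is at (185,187) in the wrist view, within 1 mm of the seat's middle. Now the filter.

```bash
python3 - <<'E'
from h import *
b=np.radians(18); n=-UX*np.sin(b)+UZ*np.cos(b)
O=up(-28.3,98.2,0); qf=quat(-n,UY); TY=np.array([.195,.981,0]); qt=quat([0,0,-1],TY)
T=np.array([.484,.236,0])
L=[(O+n*.12,qf),(O+n*.026,qf),(np.array([.42,.08,.19]),qt),(T+[0,0,.13],qt),(T+[0,0,.029],qt)]
S=[ctrl.solve_ik(*l) for l in L]
for s in S: print(None if s is None else np.round(s,2))
if all(s is not None for s in S):
    ctrl.command_gripper(.045)
    ctrl.move_pose(*L[0]); st()
    print(ctrl.move_straight(L[1][0],feed=.08,f_stop=10)); st()
    ctrl.command_gripper(0.0); st()
    ctrl.move_straight(O+n*.135,feed=.1); st()
    ctrl.move_straight(L[2][0],qt,feed=.2); st()
    ctrl.move_straight(L[3][0],feed=.2); s=st()
    print(ctrl.move_straight(T+[0,0,.024],feed=.05,f_stop=5)); st()
E
```

```text
[-0.14  0.1  -0.28  0.88  0.   -0.01]
[-0.14  0.21 -0.38  0.67  0.   -0.01]
[ 0.19  0.08 -0.3   1.19  0.    0.38]
[ 0.45  0.33 -0.14  1.1   0.    0.65]
[ 0.45  0.42 -0.29  0.87  0.    0.65]
t30.59 q [-0.14   0.096 -0.278  0.883  0.003 -0.011] p [ 0.572  -0.0793  0.2126] F [-0.1 -0.8 -0.2] w0.0452 g0.0
False
t31.92 q [-0.139  0.21  -0.377  0.669  0.003 -0.009] p [ 0.6007 -0.0831  0.1235] F [ 0.6 -0.7  0.7] w0.0449 g0.0
t32.32 q [-0.139  0.21  -0.377  0.669  0.003 -0.009] p [ 0.6006 -0.0831  0.1235] F [-4.8  0.4  5.6] w0.0104 g59.6
t33.56 q [-0.14   0.081 -0.26   0.917  0.003 -0.01 ] p [ 0.5668 -0.0787  0.2259] F [-0.   0.2 -1.5] w0.0108 g58.6
t34.81 q [ 0.187  0.077 -0.298  1.194 -0.     0.384] p [0.4204 0.0796 0.1902] F [-0.4  0.  -1.2] w0.0103 g58.5
t35.85 q [ 0.453  0.329 -0.138  1.104 -0.     0.649] p [0.4839 0.2353 0.1304] F [-0.2  0.2 -2.2] w0.0103 g58.5
True
t37.69 q [ 0.454  0.416 -0.29   0.865  0.     0.65 ] p [0.484  0.236  0.0282] F [-1.6 -2.   9.7] w0.0107 g60.1
```

Contact came at z 0.028, the height expected for the tray floor. Release, retreat, and check.

```bash
python3 - <<'E'
from h import *
ctrl.command_gripper(.045); ctrl.pause(.2)
ctrl.move_straight([.484,.236,.12],feed=.15)
ctrl.move_pose([.40,0.02,.30],ctrl.read_state()['tcp_rot']); ctrl.pause(.3); st()
snap('side','s7');snap('scene','sc7')
a=np.vstack([cv2.imread('pics/s7.png')[190:350,180:450],cv2.imread('pics/sc7.png')[170:330,180:450]])
cv2.imwrite('pics/p7.png',cv2.resize(a,(506,600),interpolation=cv2.INTER_CUBIC))
ax=[np.array([.981,-.195,0]),np.array([.195,.981,0]),np.array([0,0,1.])]
for nm in('s7','sc7'):
    Q=(cloud(nm)-[.484,.236,0])@np.stack(ax,1)
    q=Q[(abs(Q[...,0])<.06)&(abs(Q[...,1])<.075)&(Q[...,2]>.02)&(Q[...,2]<.033)&(abs(Q[...,1])>.01)]
    A=np.c_[q[:,:2],np.ones(len(q))]; print(nm,len(q),np.linalg.lstsq(A,q[:,2],rcond=None)[0].round(4))
    t=Q[(abs(Q[...,0])<.05)&(abs(Q[...,1])<.05)&(Q[...,2]>.04)&(Q[...,2]<.06)]; print('tab',np.median(t,0))
E
```

```text
t40.51 q [ 5.200e-02  9.000e-03 -9.400e-02  1.471e+00 -1.000e-03  2.470e-01] p [0.4    0.0204 0.2995] F [ 0.3 -0.7 -0.3] w0.0449 g0.0
s7 478 [0.0043 0.0029 0.0253]
tab [-0.00603079 -0.00503978  0.04674221]
sc7 292 [-0.0095  0.0006  0.0241]
tab [-0.00356262 -0.00445703  0.0439509 ]
```

View pics/p7.png

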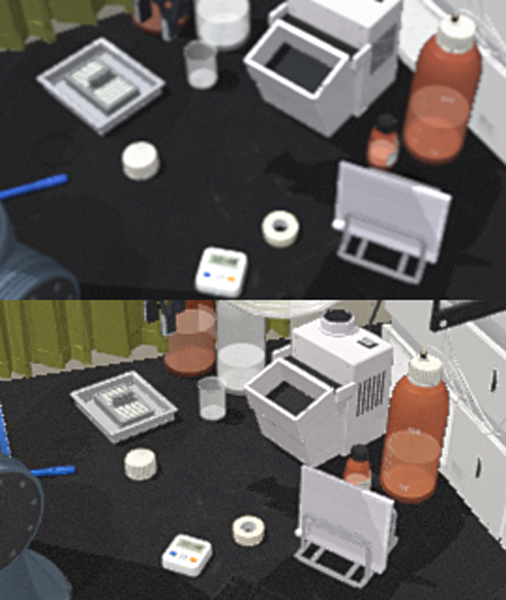

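The filter lies flat in the tray with its tab up (around (100,80)), the cover stands in the rack (around (390,210)), and the bystanders haven't moved. Handing in.

```bash
python3 -c "
from workcell import ctrl
print(ctrl.sign_off())"
```

```text
the job is handed in; nothing more can be done
None
```

I handed the job in at about 41 s of the 61 s allowed: the cover stands lip down in a rack slot, the filter cassette lies flat with its tab up in the tray, and the bystanders look unmoved in the final pictures; no verdict came back.

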